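Lay the cut hexagonal stones in their fitting frames on a mosaic bench

ROBOT

A 7-joint arm with a two-finger parallel gripper is mounted at the origin on the work surface. World frame = base frame: x ahead of the robot, y to its left, z up, the work surface at z = 0. Lengths are in m, angles in rad, forces in N, time in s.
With the tool pointing down it reaches from about 0.35 to 0.9 m from the base axis. Payload 8.1 kg.
Tool frame: the origin (TCP) lies on the centre line of the jaws, within the pads' length; the fingertips stand 25 mm ahead of it and the grasp point (between the pads) lies 6 mm ahead of it; z points along the fingers, y is the line along which they close (so a half turn about z gives the same grasp; the last joint's range is limited). The gripper opens to 92 mm and grips with 3 to 60 N. Pads are 19 mm wide; open, the fingers measure 130 mm over their backs; the gripper's body (75 mm by 190 mm) begins 47 mm behind the grasp point.
Start: joints at [-1.277, 0.434, 0.025, 1.573, -0.012, 1.134, -0.075], TCP at [0.242, 0.576, 0.252] pointing down, gripper open.
Joint ranges: [-2.62, 2.62], [-0.44, 2.09], [-1.27, 1.32], [0.08, 2.57], [-1.32, 4.46], [0.12, 2], [-2.74, 2.74]. Speed limits (rad/s): [2.22, 2.22, 3.01, 3.01, 3.14, 3.14, 3.14].

INTERFACE

Orientations are given as a 3x3 rotation matrix whose columns are the frame's x, y, z axes.
In Python, from plant import status, capture, calibration, manip gives the robot as it stands.
- The arm moves only by the tool play_rows, never from a script. Its argument "moves" is a list of rows, each a list of 3 entries, a list of its own where there are three numbers: the turn, a rotation vector about the tool's x, y, z in rad, then the shift along the tool's x, y, z in mm, then the closure, from 0 (fully open) to 1 (shut). A call has 1 to 12 rows; each row is the pose to reach, as a shift and turn from the pose commanded when the call began, along the tool's axes at that moment; what a row does not reach only later rows make up. A row lasts 1/10 s, in which the tool goes at most 50 mm and 8.59 degrees, less where a joint would pass 70% of its speed; a pose out of reach is approached as far as the arm can. A call with a gripper value outside its range is refused whole. The fingers move at their own pace and stop on an object; the grip force is fixed at half the most. Time passes only in rows, so rows that repeat a pose let the fingers close. It gives the time, the measured TCP pose, the force, the opening and the grip force at its end, in the units of the state.
- status.read_state(): the state, without advancing time (a new reading comes with each control period).
- capture(name): name is "side" or "top" or "wrist"; returns (picture, depth): 400x640x3 uint8, red, green, blue; 400x640 float32, m along the optical axis (not along the pixel's ray), 0 where there is no reading.
- calibration(name): a dict with "intrinsics" (3x3 intrinsics, pixels), "view" (4x4, takes a point from world to camera coordinates); the wrist camera has in their place "T_tool_cam" (4x4, takes a point from camera to tool coordinates, whose origin is the TCP and whose axes are the flange's). Camera axes: x right, y up, looking along -z (the intrinsics and any distortion apply to the point x, -y, -z); pixel columns grow to the right and rows downward; lengths in m; the calibration is good to about 2 mm. A picture is of the moment at which its call begins: read the wrist's pose just before it. calibration takes no time and is no camera call.
- manip.hand_in(): hands the job in; it is judged then, once.
The state is a dict: "time_s": time; "joint_pos": joint angles; "dq": joint speeds; "joint_torque": joint torques, N m; "tcp_pos": TCP position; "orientation": TCP orientation; "ft_force": force on the tool from outside, world axes, zero at the start; "torque": the same for the moment, N m; "grip_width": finger opening in m; "grasp_force": force on a finger pad.
Only numpy, scipy, OpenCV 4.12 (cv2) and the standard library are available. Lean on these libraries where they do the work, as an engineer would, in place of code of your own. Each camera call takes 0.05 s, during which the arm holds its last target. There are 200 camera calls.

TASK

Four cut hexagonal stones of different sizes lie about the mosaic bench: lay each one flat inside the square wooden frame made for its size, the smallest stone in the smallest frame and so on up to the largest in the largest. Set each stone down rather than dropping it, and leave the square stone and the round stone where they lie.

Things in the scene. Friction and masses are not known exactly. Their poses are not given: they have to be found in the camera images.
- hex_small: the smallest of the four hexagonal stones: a regular hexagonal prism of pale marble, 30 mm across its flats, 30 mm tall, lying flat on the bench, loose. Origin: centre of its underside; z up; x points to a corner, so two of its flats face +y and -y (and the others every 60 degrees).
- hex_medium: the second smallest of the four hexagonal stones: a regular hexagonal prism of pale marble, 41 mm across its flats, 30 mm tall, lying flat on the bench, loose. Origin: centre of its underside; z up; x points to a corner, so two of its flats face +y and -y (and the others every 60 degrees).
- hex_large: the second largest of the four hexagonal stones: a regular hexagonal prism of pale marble, 52 mm across its flats, 30 mm tall, lying flat on the bench, loose. Origin: centre of its underside; z up; x points to a corner, so two of its flats face +y and -y (and the others every 60 degrees).
- hex_huge: the largest of the four hexagonal stones: a regular hexagonal prism of pale marble, 63 mm across its flats, 30 mm tall, lying flat on the bench, loose. Origin: centre of its underside; z up; x points to a corner, so two of its flats face +y and -y (and the others every 60 degrees).
- frame_small: the smallest of the four shallow square wooden frames, made for the 30 mm hexagonal stone: 50 mm square inside, 64 mm outside, fixed to the bench. Light plywood floor 4 mm thick, dark wooden rim 7 mm wide whose top is 10 mm above the bench. Origin: centre of its underside, at bench height; x and y along its sides, z up.
- frame_medium: the second smallest of the four shallow square wooden frames, made for the 41 mm hexagonal stone: 61 mm square inside, 75 mm outside, fixed to the bench. Light plywood floor 4 mm thick, dark wooden rim 7 mm wide whose top is 10 mm above the bench. Origin: centre of its underside, at bench height; x and y along its sides, z up.
- frame_large: the second largest of the four shallow square wooden frames, made for the 52 mm hexagonal stone: 72 mm square inside, 86 mm outside, fixed to the bench. Light plywood floor 4 mm thick, dark wooden rim 7 mm wide whose top is 10 mm above the bench. Origin: centre of its underside, at bench height; x and y along its sides, z up.
- frame_huge: the largest of the four shallow square wooden frames, made for the 63 mm hexagonal stone: 83 mm square inside, 97 mm outside, fixed to the bench. Light plywood floor 4 mm thick, dark wooden rim 7 mm wide whose top is 10 mm above the bench. Origin: centre of its underside, at bench height; x and y along its sides, z up.
- square_stone: a square marble stone, 44 x 44 x 30 mm, loose on the bench; not to be moved. Origin: centre of its underside, z up, x and y across its sides.
- round_stone: a round marble stone (disc), 56 mm diameter, 30 mm tall, loose on the bench; not to be moved. Origin: centre of its underside, z up.
Mind the look-alikes: they are no part of the job. What is shaped like the hex_medium but green or pink is not meant.

How it is judged:
By the outcome, as a careful person would: the job done as asked, in the order asked, and still so for the second after the job is handed in, with the robot touching nothing.
It also fails if it takes over 90 s, if anything falls off the work surface, if the arm or the gripper's body presses on something with over 40 N, if the wrist force passes 120 N, or if a joint passes its speed limit or range.

## Working session

There is one attempt and no reset: what is moved stays moved. The work goes in short steps, Python scripts to look and compute and a tool call to move; the robot and the scene stay as the last step left them, time stands still between calls to the robot, and variables do not carry over. Pictures are saved under pics/ and viewed, at most 14 in all, crops included, and the job is handed in when it is done.

Besides the shell and the picture viewer there is one more tool, called after "Emit:" by a JSON object that holds its "fn" and its "kwargs", one argument or row to a line. play_rows: Moves the arm, as the interface text tells. Its arguments: {"type":"object","properties":{"moves":{"type":"array","items":{"type":"array"}}},"required":["moves"]}

```bash
mkdir -p pics; ls; python3 - <<'E'
from plant import status, capture, calibration
import cv2,numpy as np
for n in ("top","side"):
    p,d=capture(n); cv2.imwrite(f"pics/{n}0.png",p[:,:,::-1]); np.savez(f"{n}0.npz",p=p,d=d)
    print(n,calibration(n))
s=status.read_state(); print(s)
print(calibration("wrist"))
E
```

```text
pics
top {'intrinsics': array([[394.1342299 ,   0.        , 327.19179421],
       [  0.        , 394.1342299 , 195.44739331],
       [  0.        ,   0.        ,   1.        ]]), 'view': array([[ 0.01470809, -0.99955362,  0.02600447, -0.0627522 ],
       [ 0.98237709,  0.01929203,  0.18591148, -0.51335422],
       [-0.18633017,  0.02281179,  0.98222232, -0.91660158],
       [ 0.        ,  0.        ,  0.        ,  1.        ]])}
side {'intrinsics': array([[394.99253466,   0.        , 314.52107747],
       [  0.        , 394.99253466, 195.16082659],
       [  0.        ,   0.        ,   1.        ]]), 'view': array([[ 0.98547282, -0.16969374,  0.00688181, -0.51488836],
       [ 0.09354322,  0.57616775,  0.81196083, -0.06544409],
       [-0.14174975, -0.79952158,  0.58367136, -1.22039951],
       [ 0.        ,  0.        ,  0.        ,  1.        ]])}
{'time_s': 0.1, 'joint_pos': array([-1.27655343,  0.43515557,  0.0249916 ,  1.57401736, -0.01164281,
        1.13402098, -0.07513234]), 'dq': array([-0.00129024, -0.00216081, -0.00196621, -0.00388218,  0.00203071,
       -0.00109208,  0.0
[... 413 characters left out ...]
, 'ft_force': array([-0.00130799,  0.55391459, -0.48019004]), 'torque': array([-0.06012196, -0.01190496, -0.06159399]), 'grasp_force': 0.0, 'grip_width': 0.09159786714912609}
{'intrinsics': array([[352.48859516,   0.        , 314.94217603],
       [  0.        , 352.48859516, 197.16210979],
       [  0.        ,   0.        ,   1.        ]]), 'T_tool_cam': array([[ 9.82063577e-05,  9.54450962e-01,  2.98367813e-01,
         8.22664856e-02],
       [ 9.99999415e-01, -4.15065448e-04,  9.98610785e-04,
        -1.13304185e-03],
       [ 1.07696719e-03,  2.98367540e-01, -9.54450444e-01,
        -1.33691309e-01],
       [ 0.00000000e+00,  0.00000000e+00,  0.00000000e+00,
         1.00000000e+00]])}
```

View pics/top0.png

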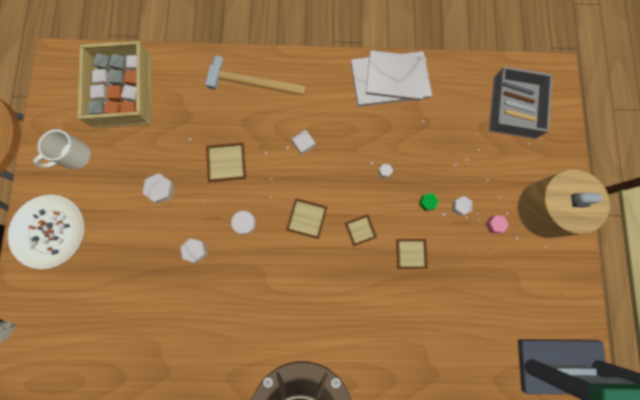

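View pics/side0.png

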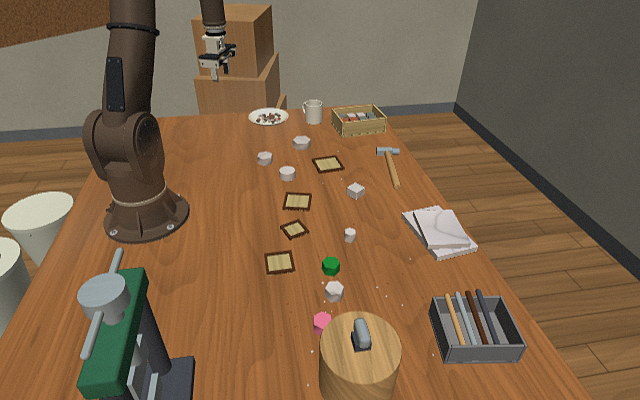

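Top view: white hexagons at (158,188), (193,250), (386,170) and (463,205). The look-alikes are green at (429,202) and pink at (498,224). The round stone is at (243,222) and the square one at (304,142). Frames are at (226,162), (307,218), (361,230) and (411,254). Next I measure each one and check its size.

```bash
cat > h.py <<'E'
import numpy as np,cv2
from plant import status,capture,calibration
def cloud(name,d,state=None):
    c=calibration(name);K=c["intrinsics"]
    v,u=np.mgrid[0:400,0:640]
    P=np.stack([(u-K[0,2])/K[0,0]*d,-(v-K[1,2])/K[1,1]*d,-d,np.ones_like(d)],-1)
    if name=="wrist":
        T=np.eye(4);T[:3,:3]=state["orientation"];T[:3,3]=state["tcp_pos"];M=T@c["T_tool_cam"]
    else: M=np.linalg.inv(c["view"])
    return (P@M.T)[...,:3]
def topface(P,u,v,r,zlo,zhi):
    m=np.zeros(P.shape[:2],bool);m[max(v-r,0):v+r,max(u-r,0):u+r]=1
    m&=(P[...,2]>zlo)&(P[...,2]<zhi)
    n,l,s,_=cv2.connectedComponentsWithStats(m.astype(np.uint8))
    k=1+np.argmax(s[1:,4]);return P[l==k]
def hexfit(X):
    "centre, direction of a flat normal (mod 60 deg), across flats, from top-face points"
    h=cv2.convexHull(X[:,:2].astype(np.float32))[:,0]
    best=None
    for a in np.radians(np.arange(0,60,.5)):
        n=np.array([[np.cos(a+k*np.pi/3),np.sin(a+k*np.pi/3)] for k in range(3)])
        q=h@n.T;w=np.ptp(q,axis=0);mid=(q.max(0)+q.min(0))/2
        if best is None or w.sum()<best[0]:
            best=(w.sum(),np.linalg.lstsq(n,mid,rcond=None)[0],np.degrees(a),w)
    return best[1:]
E
python3 - <<'E'
from h import *
np.set_printoptions(precision=4,suppress=True)
z=np.load("top0.npz");P=cloud("top",z["d"]);p=z["p"]
for n,u,v in [("A",158,188),("B",193,250),("C",386,170),("D",463,205),("round",243,222),("square",304,142),("green",429,202)]:
    X=topface(P,u,v,20,.022,.04);c,a,w=hexfit(X);print(n,len(X),np.median(X[:,2]),c,a,w*1000)
hsv=cv2.cvtColor(p,cv2.COLOR_RGB2HSV)
for n,u,v in [("F1",226,162),("F2",307,218),("F3",361,230),("F4",411,254)]:
    X=topface(P,u,v,28,.0025,.02);r=cv2.minAreaRect(X[:,:2].astype(np.float32)*1000);print(n,len(X),X[:,2].max(),r)
b=[cv2.resize(p[v-30:v+30,u-40:u+40],(400,300),interpolation=2) for u,v in [(175,220),(386,170),(463,205),(385,240)]]
cv2.imwrite("pics/c1.png",np.vstack([np.hstack(b[:2]),np.hstack(b[2:])])[:,:,::-1])
E
```

```text
A 571 0.02854649730782377 [0.5313 0.3701] 25.0 [64.9905 63.6999 63.0032]
B 414 0.028676312595902587 [0.3778 0.27  ] 44.5 [52.1686 53.1979 51.9195]
C 125 0.02865013206637368 [ 0.5885 -0.2029] 51.5 [29.7613 30.7104 31.0827]
D 236 0.029081539734756467 [ 0.5007 -0.3968] 27.0 [39.9036 40.3149 41.3108]
round 412 0.02869232488923884 [0.4483 0.1519] 35.0 [54.9104 54.7042 54.3512]
square 289 0.028825403973133712 [0.6604 0.0089] 4.5 [57.9155 55.9182 44.1245]
green 235 0.0290900225892059 [ 0.5094 -0.3136] 13.5 [40.8469 42.3876 40.8612]
F1 979 0.01455917268329654 ((607.6146240234375, 209.50180053710938), (102.21680450439453, 103.15506744384766), 6.020164966583252)
F2 822 0.014520015606437342 ((463.9122314453125, -4.181304931640625), (87.44497680664062, 90.73896789550781), 74.09679412841797)
F3 524 0.013819281476472711 ((436.0322570800781, -143.164306640625), (66.7149887084961, 72.49581909179688), 22.494184494018555)
F4 696 0.013977192267211946 ((379.3150329589844, -270.092529296875), (81.47990417480469, 75.46170806884766), 88.78073120117188)
```

View pics/c1.png

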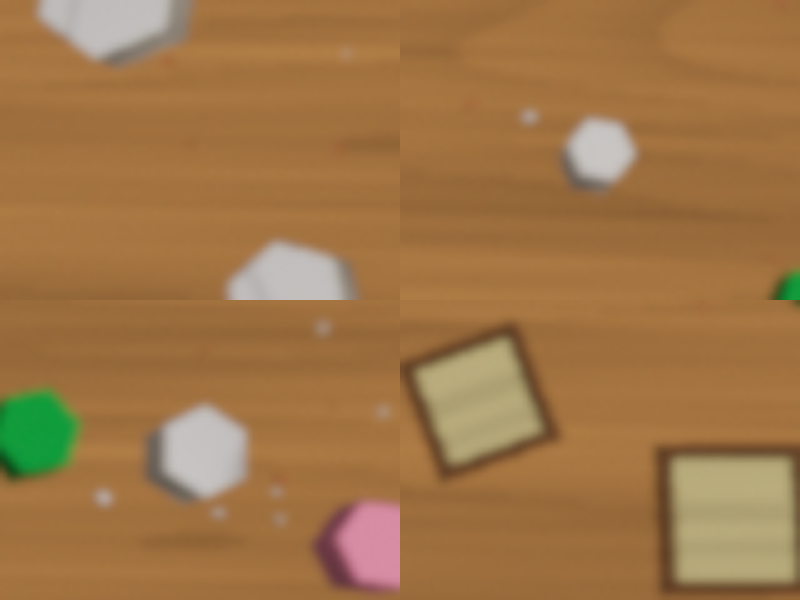

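The measured sizes settle which stone is which:

| Pixel | Across flats | Stone |
|---|---|---|
| (386,170) | 30 mm | hex_small |
| (463,205), white | 41 mm | hex_medium |
| (193,250) | 52 mm | hex_large |
| (158,188) | 63 mm | hex_huge |

The crop confirms that the white stone lies between the green and pink look-alikes. Frames are F3 = small, F4 = medium, F2 = large and F1 = huge. I'll refine the frame centres from the light floors and work out the first move.

```bash
cat >> h.py <<'E'
from scipy.spatial.transform import Rotation as Ro
def go(x,y,z,phi):
    s=status.read_state();R=s["orientation"];f=np.radians(phi)
    Rt=np.array([[-np.sin(f),np.cos(f),0],[np.cos(f),np.sin(f),0],[0,0,-1]]).T
    Rt=np.column_stack([[-np.sin(f),np.cos(f),0],[np.cos(f),np.sin(f),0],[0,0,-1]])
    print("turn",Ro.from_matrix(R.T@Rt).as_rotvec().round(3).tolist(),"shift",(R.T@(np.array([x,y,z])-s["tcp_pos"])*1000).round(1).tolist())
def ray(name,uv,z):
    c=calibration(name);K=c["intrinsics"];M=np.linalg.inv(c["view"])
    d=M[:3,:3]@np.array([(uv[0]-K[0,2])/K[0,0],-(uv[1]-K[1,2])/K[1,1],-1]);return M[:3,3]+d*(z-M[2,3])/d[2]
E
python3 - <<'E'
from h import *
p=np.load("top0.npz")["p"];hsv=cv2.cvtColor(p,cv2.COLOR_RGB2HSV)
print(hsv[162,226],hsv[190,280])
m=((hsv[...,0]>=20)&(hsv[...,0]<34)&(hsv[...,2]>130)).astype(np.uint8)
n,l,s,c=cv2.connectedComponentsWithStats(m)
for nm,u,v in [("huge",226,162),("large",307,218),("small",361,230),("med",411,254)]:
    k=l[v,u];yy,xx=np.nonzero(l==k);Q=np.array([ray("top",(a,b),.004)[:2] for a,b in zip(xx,yy)])
    print(nm,k,s[k],cv2.minAreaRect((Q*1000).astype(np.float32)),Q.mean(0))
go(.5885,-.2029,.15,-8.5)
E
```

```text
[ 24  86 177] [ 15 155 166]
huge 53 [ 209  146   34   33 1008] ((606.3043823242188, 209.9568634033203), (83.29273986816406, 83.38317108154297), 6.570099353790283) [0.60600381 0.2100118 ]
large 89 [289 202  35  34 829] ((463.569091796875, -2.914226531982422), (73.5661392211914, 73.47270202636719), 75.8475570678711) [ 0.46330194 -0.00303777]
small 110 [348 218  25  25 411] ((436.3169250488281, -139.94915771484375), (51.82895278930664, 51.107601165771484), 19.824596405029297) [ 0.43636806 -0.13999854]
med 131 [399 241  26  26 621] ((378.9020080566406, -268.597900390625), (62.18091583251953, 61.62540817260742), 0.9504780173301697) [ 0.37907884 -0.26860078]
turn [-0.001, 0.001, 1.322] shift [-621.2, -584.0, 101.9]
```

Emit:
{"fn": "play_rows", "kwargs": {
  "moves": [
    [[0,0,1.322],[-621,-584,100],0],
    [[0,0,1.322],[-621,-584,100],0],
    [[0,0,1.322],[-621,-584,100],0],
    [[0,0,1.322],[-621,-584,100],0],
    [[0,0,1.322],[-621,-584,100],0],
    [[0,0,1.322],[-621,-584,100],0],
    [[0,0,1.322],[-621,-584,100],0],
    [[0,0,1.322],[-621,-584,100],0],
    [[0,0,1.322],[-621,-584,100],0],
    [[0,0,1.322],[-621,-584,100],0],
    [[0,0,1.322],[-621,-584,100],0],
    [[0,0,1.322],[-621,-584,100],0]
  ]
}}

```text
time_s: 1.3
tcp_pos: [0.4845, 0.0304, 0.1816]
orientation: [[0.147, 0.989, 0.0], [0.989, -0.147, 0.0], [0.0, 0.0, -1.0]]
ft_force: [1.3, 0.7, 0.4]
grip_width: 0.0918
grasp_force: 0.0
```

```bash
python3 -c "
from h import *
go(.5885,-.2029,.15,-8.5)"
```

```text
turn [0.0, -0.0, 0.001] shift [-215.5, 137.2, 31.6]
```

Emit:
{"fn": "play_rows", "kwargs": {
  "moves": [
    [[0,0,0],[-215,137,31],0],
    [[0,0,0],[-215,137,31],0],
    [[0,0,0],[-215,137,31],0],
    [[0,0,0],[-215,137,31],0],
    [[0,0,0],[-215,137,31],0],
    [[0,0,0],[-215,137,31],0],
    [[0,0,0],[-215,137,31],0],
    [[0,0,0],[-215,137,31],0],
    [[0,0,0],[-215,137,31],0]
  ]
}}

```text
time_s: 2.2
tcp_pos: [0.5878, -0.1986, 0.1508]
orientation: [[0.145, 0.989, -0.0], [0.989, -0.145, 0.001], [0.001, -0.001, -1.0]]
ft_force: [0.3, 0.0, -0.0]
grip_width: 0.0919
grasp_force: 0.0
```

```bash
python3 - <<'E'
from h import *
s=status.read_state();p,d=capture("wrist");cv2.imwrite("pics/w1.png",p[:,:,::-1])
P=cloud("wrist",d,s)
m=((P[...,2]>.022)&(P[...,2]<.04)).astype(np.uint8)
n,l,st,c=cv2.connectedComponentsWithStats(m)
for k in range(1,n):
    if st[k,4]>800:
        X=P[l==k];print(st[k],np.median(X[:,2]),hexfit(X))
print(s["tcp_pos"]);go(.5885,-.2029,.037,-8.5)
E
```

```text
[ 566   89   74  173 9278] 0.03847375125372665 (array([ 0.80158951, -0.22066563]), np.float64(5.5), array([0.04542098, 0.13142212, 0.12510831]))
[ 299  178   39   45 1358] 0.030725328295371113 (array([ 0.58807476, -0.20151583]), np.float64(52.0), array([0.03068971, 0.03057218, 0.02924259]))
[ 219  323   56   33 1446] 0.030901784354694317 (array([ 0.50918388, -0.31389068]), np.float64(14.0), array([0.04174647, 0.03538631, 0.04172248]))
[ 0.58780441 -0.19859617  0.15078847]
turn [-0.0, -0.001, 0.003] shift [-4.2, 1.2, 113.9]
```

View pics/w1.png

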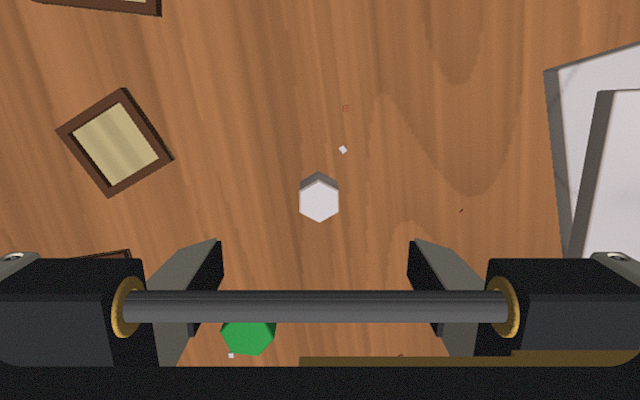

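Wrist view: the small stone is at (319,200) with its flats facing the fingers, and the green look-alike is well clear at (248,340). Both cameras agree to about 1.5 mm. I'll grasp it.

Emit:
{"fn": "play_rows", "kwargs": {
  "moves": [
    [[0,0,0],[-3.5,1,45],0],
    [[0,0,0],[-3.5,1,85],0],
    [[0,0,0],[-3.5,1,105],0],
    [[0,0,0],[-3.5,1,114],0],
    [[0,0,0],[-3.5,1,114],0],
    [[0,0,0],[-3.5,1,114],1],
    [[0,0,0],[-3.5,1,114],1],
    [[0,0,0],[-3.5,1,114],1],
    [[0,0,0],[-3.5,1,114],1],
    [[0,0,0],[-3.5,1,114],1],
    [[0,0,0],[-3.5,1,114],1],
    [[0,0,0],[-3.5,1,114],1]
  ]
}}

```text
time_s: 3.45
tcp_pos: [0.5884, -0.2043, 0.0369]
orientation: [[0.148, 0.989, 0.0], [0.989, -0.148, 0.0], [0.0, 0.0, -1.0]]
ft_force: [0.7, -0.3, 0.1]
grip_width: 0.0405
grasp_force: 0.0
```

```bash
python3 -c "
from h import *
go(.4364,-.140,.100,-8.5)"
```

```text
turn [0.0, -0.0, 0.0] shift [41.2, -159.8, -63.1]
```

Emit:
{"fn": "play_rows", "kwargs": {
  "moves": [
    [[0,0,0],[2,0,0],1],
    [[0,0,0],[2,0,0],1],
    [[0,0,0],[2,0,0],1],
    [[0,0,0],[2,0,0],1],
    [[0,0,0],[2,0,0],1],
    [[0,0,0],[2,0,-15],1],
    [[0,0,0],[2,0,-45],1],
    [[0,0,0],[2,0,-63],1],
    [[0,0,0],[2,0,-63],1],
    [[0,0,0],[2,0,-63],1]
  ]
}}

```text
time_s: 4.45
tcp_pos: [0.5888, -0.2024, 0.1005]
orientation: [[0.148, 0.989, 0.001], [0.989, -0.148, -0.0], [0.0, 0.001, -1.0]]
ft_force: [-0.5, 0.2, -1.2]
grip_width: 0.0294
grasp_force: 30.0
```

```bash
python3 -c "
from h import *
go(.4364,-.140,.100,-8.5)"
```

```text
turn [0.001, -0.0, 0.0] shift [39.2, -160.0, 0.4]
```

Emit:
{"fn": "play_rows", "kwargs": {
  "moves": [
    [[0,0,0],[10,-40,0],1],
    [[0,0,0],[21,-85,0],1],
    [[0,0,0],[31,-125,0],1],
    [[0,0,0],[37,-150,0],1],
    [[0,0,0],[39,-160,0],1],
    [[0,0,0],[39,-160,0],1],
    [[0,0,0],[39,-160,0],1],
    [[0,0,0],[39,-160,25],1],
    [[0,0,0],[39,-160,45],1],
    [[0,0,0],[39,-160,54],1],
    [[0,0,0],[39,-160,56],1],
    [[0,0,0],[39,-160,56],1]
  ]
}}

```text
time_s: 5.65
tcp_pos: [0.4367, -0.1406, 0.0438]
orientation: [[0.148, 0.989, 0.0], [0.989, -0.148, -0.0], [-0.0, 0.0, -1.0]]
ft_force: [0.0, 0.6, 0.2]
grip_width: 0.0299
grasp_force: 30.0
```

```bash
python3 -c "
from h import *
go(.4364,-.140,.041,-8.5)"
```

```text
turn [0.0, 0.0, -0.0] shift [0.6, -0.4, 2.8]
```

Emit:
{"fn": "play_rows", "kwargs": {
  "moves": [
    [[0,0,0],[0,0,1],1],
    [[0,0,0],[0,0,2],1],
    [[0,0,0],[0,0,2.7],1],
    [[0,0,0],[0,0,2.9],1],
    [[0,0,0],[0,0,2.9],1]
  ]
}}

```text
time_s: 6.15
tcp_pos: [0.4362, -0.1401, 0.0411]
orientation: [[0.147, 0.989, 0.0], [0.989, -0.147, 0.0], [0.0, 0.0, -1.0]]
ft_force: [-0.2, 0.4, -0.7]
grip_width: 0.0297
grasp_force: 30.0
```

Emit:
{"fn": "play_rows", "kwargs": {
  "moves": [
    [[0,0,0],[0,0,0.6],1],
    [[0,0,0],[0,0,0.6],1],
    [[0,0,0],[0,0,0.6],0.4],
    [[0,0,0],[0,0,0.6],0.4],
    [[0,0,0],[0,0,0.6],0.4],
    [[0,0,0],[0,0,0.6],0.4],
    [[0,0,0],[0,0,-20],0.4],
    [[0,0,0],[0,0,-60],0.2],
    [[0,0,0],[0,0,-100],0],
    [[0,0,0],[0,0,-100],0],
    [[0,0,0],[0,0,-100],0]
  ]
}}

```text
time_s: 7.25
tcp_pos: [0.4368, -0.14, 0.1415]
orientation: [[0.147, 0.989, 0.002], [0.989, -0.147, 0.0], [0.001, 0.002, -1.0]]
ft_force: [-0.7, 0.6, -0.1]
grip_width: 0.0823
grasp_force: 0.0
```

```bash
python3 - <<'E'
from h import *
s=status.read_state();p,d=capture("wrist");cv2.imwrite("pics/w2.png",p[:,:,::-1])
P=cloud("wrist",d,s)
m=((P[...,2]>.022)&(P[...,2]<.042)).astype(np.uint8)
n,l,st,c=cv2.connectedComponentsWithStats(m)
for k in range(1,n):
    if st[k,4]>800:
        X=P[l==k];print(st[k],np.median(X[:,2]),hexfit(X))
go(.5007,-.3968,.15,-33)
E
```

```text
[ 293  175   42   50 1584] 0.034632078519831425 (array([ 0.43443714, -0.13870538]), np.float64(52.50000000000001), array([0.03069501, 0.03051292, 0.02998309]))
turn [-0.0, -0.0, 0.428] shift [-244.7, 101.8, -9.5]
```

View pics/w2.png

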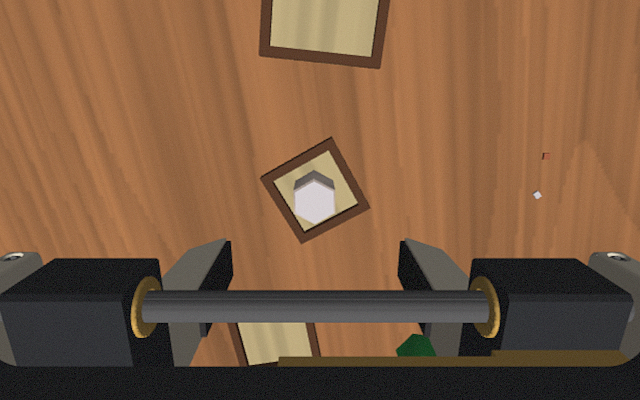

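Wrist view: the small stone lies flat in its frame at (314,198), its top 34.6 mm high as it should be. The medium stone is next.

Emit:
{"fn": "play_rows", "kwargs": {
  "moves": [
    [[0,0,0.428],[-245,102,-9],0],
    [[0,0,0.428],[-245,102,-9],0],
    [[0,0,0.428],[-245,102,-9],0],
    [[0,0,0.428],[-245,102,-9],0],
    [[0,0,0.428],[-245,102,-9],0],
    [[0,0,0.428],[-245,102,-9],0],
    [[0,0,0.428],[-245,102,-9],0],
    [[0,0,0.428],[-245,102,-9],0],
    [[0,0,0.428],[-245,102,-9],0]
  ]
}}

```text
time_s: 8.2
tcp_pos: [0.5007, -0.3956, 0.1488]
orientation: [[0.544, 0.839, -0.001], [0.839, -0.544, 0.002], [0.001, -0.002, -1.0]]
ft_force: [-0.3, 0.1, -0.4]
grip_width: 0.0919
grasp_force: 0.0
```

```bash
cat > look.py <<'E'
from h import *
import sys
x,y,z,phi=map(float,sys.argv[1:5])
s=status.read_state();p,d=capture("wrist");P=cloud("wrist",d,s)
m=((P[...,2]>.022)&(P[...,2]<.042)).astype(np.uint8)
n,l,st,c=cv2.connectedComponentsWithStats(m)
for k in range(1,n):
    if st[k,4]>800:
        X=P[l==k];q=p[l==k].mean(0).astype(int);print(st[k],"rgb",q,np.median(X[:,2]).round(4),*[np.round(v,4) for v in hexfit(X)])
print(s["tcp_pos"]);go(x,y,z,phi)
if len(sys.argv)>5: cv2.imwrite(sys.argv[5],p[:,:,::-1])
E
python3 look.py .5007 -.3968 .037 -33
```

```text
[ 230   59   66   70 3203] rgb [ 51 143  69] 0.0307 [ 0.5094 -0.3124] 13.0 [0.0411 0.0409 0.0413]
[ 619  137   21  113 1247] rgb [49 48 48] 0.0278 [ 0.7037 -0.5275] 43.0 [0.0811 0.0852 0.0148]
[ 291  167   55   62 2540] rgb [195 186 188] 0.0308 [ 0.5007 -0.3969] 26.5 [0.0416 0.0417 0.0408]
[379 326  63  31 867] rgb [86 67 47] 0.0315 [ 0.494  -0.5494] 31.5 [0.0494 0.0075 0.0484]
[ 0.50070259 -0.3955626   0.14877172]
turn [-0.002, -0.001, 0.001] shift [-1.2, 0.7, 112.1]
```

Emit:
{"fn": "play_rows", "kwargs": {
  "moves": [
    [[0,0,0],[-0.5,0.5,45],0],
    [[0,0,0],[-0.5,0.5,85],0],
    [[0,0,0],[-0.5,0.5,105],0],
    [[0,0,0],[-0.5,0.5,112],0],
    [[0,0,0],[-0.5,0.5,112],0.2],
    [[0,0,0],[-0.5,0.5,112],1],
    [[0,0,0],[-0.5,0.5,112],1],
    [[0,0,0],[-0.5,0.5,112],1],
    [[0,0,0],[-0.5,0.5,112],1],
    [[0,0,0],[-0.5,0.5,112],1],
    [[0,0,0],[-0.5,0.5,112],1],
    [[0,0,0],[-0.5,0.5,112],1]
  ]
}}

```text
time_s: 9.45
tcp_pos: [0.5011, -0.3983, 0.0381]
orientation: [[0.545, 0.839, 0.0], [0.839, -0.545, -0.0], [0.0, 0.0, -1.0]]
ft_force: [-0.7, 0.6, 1.1]
grip_width: 0.0406
grasp_force: 30.0
```

Emit:
{"fn": "play_rows", "kwargs": {
  "moves": [
    [[0,0,0],[0,0,0],1],
    [[0,0,0],[0,0,0],1],
    [[0,0,0],[0,0,0],1]
  ]
}}

```text
time_s: 9.75
tcp_pos: [0.5011, -0.3983, 0.038]
orientation: [[0.545, 0.839, 0.0], [0.839, -0.545, -0.0], [0.0, 0.0, -1.0]]
ft_force: [-1.0, 1.1, 4.1]
grip_width: 0.0407
grasp_force: 30.0
```

```bash
python3 -c "
from h import *
go(.379,-.2686,.100,-33)"
```

```text
turn [0.0, -0.0, -0.0] shift [42.2, -173.1, -62.0]
```

Emit:
{"fn": "play_rows", "kwargs": {
  "moves": [
    [[0,0,0],[0,0,-20],1],
    [[0,0,0],[0,0,-50],1],
    [[0,0,0],[5,-20,-62],1],
    [[0,0,0],[15,-60,-62],1],
    [[0,0,0],[25,-105,-62],1],
    [[0,0,0],[36,-150,-62],1],
    [[0,0,0],[42,-173,-62],1],
    [[0,0,0],[42,-173,-62],1],
    [[0,0,0],[42,-173,-62],1],
    [[0,0,0],[42,-173,-35],1],
    [[0,0,0],[42,-173,-14],1],
    [[0,0,0],[42,-173,-8],1]
  ]
}}

```text
time_s: 10.95
tcp_pos: [0.379, -0.2694, 0.0443]
orientation: [[0.545, 0.838, -0.002], [0.838, -0.545, 0.0], [-0.001, -0.001, -1.0]]
ft_force: [-0.7, -0.0, -0.9]
grip_width: 0.0407
grasp_force: 30.0
```

Emit:
{"fn": "play_rows", "kwargs": {
  "moves": [
    [[0,0,0],[0,0,2],1],
    [[0,0,0],[0,0,2],1],
    [[0,0,0],[0,0,2],1]
  ]
}}

```text
time_s: 11.25
tcp_pos: [0.3794, -0.2694, 0.0446]
orientation: [[0.545, 0.838, 0.001], [0.838, -0.545, -0.001], [0.0, 0.001, -1.0]]
ft_force: [-0.2, 0.3, -0.8]
grip_width: 0.0409
grasp_force: 30.0
```

```bash
python3 -c "
from h import *
go(.379,-.2686,.042,-33)"
```

```text
turn [0.001, -0.0, -0.0] shift [0.4, -0.8, 2.6]
```

Emit:
{"fn": "play_rows", "kwargs": {
  "moves": [
    [[0,0,0],[0,0,1],1],
    [[0,0,0],[0,0,2],1],
    [[0,0,0],[0,0,2.6],1],
    [[0,0,0],[0,0,2.9],1],
    [[0,0,0],[0,0,2.9],1]
  ]
}}

```text
time_s: 11.75
tcp_pos: [0.3792, -0.2688, 0.0419]
orientation: [[0.545, 0.839, 0.001], [0.839, -0.545, 0.0], [0.001, 0.001, -1.0]]
ft_force: [-3.0, 2.7, 15.3]
grip_width: 0.0408
grasp_force: 30.0
```

Contact at 15 N, so the stone is seated. I'll release it and retreat.

Emit:
{"fn": "play_rows", "kwargs": {
  "moves": [
    [[0,0,0],[0,0,-0.3],0.3],
    [[0,0,0],[0,0,-0.3],0.3],
    [[0,0,0],[0,0,-0.3],0.3],
    [[0,0,0],[0,0,-0.3],0.3],
    [[0,0,0],[0,0,-20],0.3],
    [[0,0,0],[0,0,-60],0.2],
    [[0,0,0],[0,0,-110],0],
    [[0,0,0],[0,0,-110],0],
    [[0,0,0],[0,0,-110],0]
  ]
}}

```text
time_s: 12.65
tcp_pos: [0.3796, -0.2688, 0.1518]
orientation: [[0.544, 0.839, 0.003], [0.839, -0.544, -0.0], [0.001, 0.002, -1.0]]
ft_force: [-0.9, 1.0, -0.3]
grip_width: 0.0894
grasp_force: 0.0
```

```bash
python3 look.py .3778 .27 .15 44.5 pics/w3.png
```

```text
[ 461  120   69   63 2957] rgb [ 46 134  64] 0.0308 [ 0.5092 -0.3121] 12.5 [0.0417 0.0415 0.0417]
[ 286  163   56   64 2637] rgb [195 187 188] 0.0347 [ 0.3786 -0.2672] 27.0 [0.0413 0.0417 0.041 ]
[ 0.37963536 -0.2687536   0.15179101]
turn [0.0, -0.0, -1.352] shift [451.0, -293.9, 1.0]
```

View pics/w3.png

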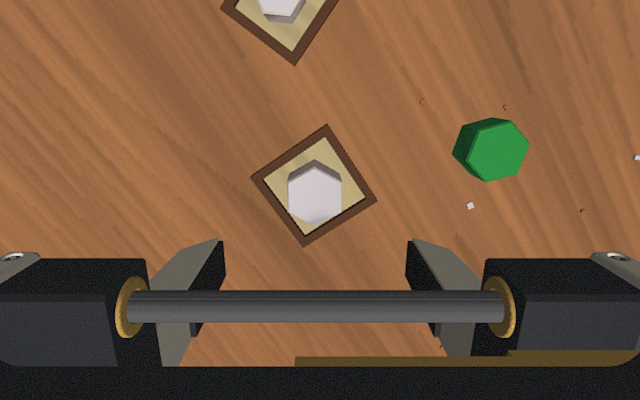

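Wrist view: the medium stone lies flat and centred in its frame at (315,193), its top 34.7 mm high. The large stone is next.

Emit:
{"fn": "play_rows", "kwargs": {
  "moves": [
    [[0,0,-1.352],[451,-294,0],0],
    [[0,0,-1.352],[451,-294,0],0],
    [[0,0,-1.352],[451,-294,0],0],
    [[0,0,-1.352],[451,-294,0],0],
    [[0,0,-1.352],[451,-294,0],0],
    [[0,0,-1.352],[451,-294,0],0],
    [[0,0,-1.352],[451,-294,0],0],
    [[0,0,-1.352],[451,-294,0],0],
    [[0,0,-1.352],[451,-294,0],0],
    [[0,0,-1.352],[451,-294,0],0],
    [[0,0,-1.352],[451,-294,0],0],
    [[0,0,-1.352],[451,-294,0],0]
  ]
}}

```text
time_s: 13.9
tcp_pos: [0.3766, 0.2749, 0.1495]
orientation: [[-0.705, 0.709, -0.002], [0.709, 0.705, 0.001], [0.002, -0.001, -1.0]]
ft_force: [0.2, -0.6, 0.1]
grip_width: 0.0919
grasp_force: 0.0
```

```bash
python3 look.py .3778 .27 .15 44.5
```

```text
[ 281  164   70   77 3986] rgb [188 180 181] 0.0308 [0.3776 0.2716] 44.5 [0.0521 0.0525 0.0524]
[ 492  206   98   53 3884] rgb [176 169 169] 0.0306 [0.525  0.3753] 25.0 [0.0638 0.0634 0.0446]
[ 245  323   65   44 2457] rgb [187 179 180] 0.0309 [0.445  0.1561] 13.5 [0.0539 0.0557 0.0452]
[0.37662539 0.27486953 0.14945269]
turn [-0.003, -0.001, 0.004] shift [-1.8, -0.3, -0.7]
```

Emit:
{"fn": "play_rows", "kwargs": {
  "moves": [
    [[0,0,0],[0,0,45],0],
    [[0,0,0],[0,0,85],0],
    [[0,0,0],[0,0,105],0],
    [[0,0,0],[0,0,112],0],
    [[0,0,0],[0,0,112],0],
    [[0,0,0],[0,0,112],0]
  ]
}}

```text
time_s: 14.55
tcp_pos: [0.3784, 0.2692, 0.0396]
orientation: [[-0.7, 0.714, 0.0], [0.714, 0.7, 0.0], [-0.0, 0.0, -1.0]]
ft_force: [1.0, -0.5, 0.4]
grip_width: 0.0918
grasp_force: 0.0
```

```bash
python3 -c "
from h import *
go(.3777,.271,.037,44.5)"
```

```text
turn [0.0, 0.0, -0.002] shift [1.8, 0.8, 2.6]
```

Emit:
{"fn": "play_rows", "kwargs": {
  "moves": [
    [[0,0,0],[1.8,0.8,2.5],0],
    [[0,0,0],[1.8,0.8,2.5],1],
    [[0,0,0],[1.8,0.8,2.5],1],
    [[0,0,0],[1.8,0.8,2.5],1],
    [[0,0,0],[1.8,0.8,2.5],1],
    [[0,0,0],[1.8,0.8,2.5],1],
    [[0,0,0],[1.8,0.8,2.5],1],
    [[0,0,0],[1.8,0.8,2.5],1],
    [[0,0,0],[1.8,0.8,2.5],1]
  ]
}}

```text
time_s: 15.45
tcp_pos: [0.3775, 0.2716, 0.0366]
orientation: [[-0.7, 0.714, 0.0], [0.714, 0.7, 0.0], [-0.0, 0.0, -1.0]]
ft_force: [1.7, 1.1, 1.6]
grip_width: 0.0516
grasp_force: 30.0
```

```bash
python3 -c "
from h import *
go(.4634,-.003,.115,44.5)"
```

```text
turn [0.0, 0.0, -0.001] shift [-256.2, -131.0, -78.4]
```

Emit:
{"fn": "play_rows", "kwargs": {
  "moves": [
    [[0,0,0],[0,0,-20],1],
    [[0,0,0],[0,0,-55],1],
    [[0,0,0],[-20,-10,-78],1],
    [[0,0,0],[-60,-30,-78],1],
    [[0,0,0],[-104,-53,-78],1],
    [[0,0,0],[-147,-75,-78],1],
    [[0,0,0],[-191,-98,-78],1],
    [[0,0,0],[-230,-118,-78],1],
    [[0,0,0],[-250,-128,-78],1],
    [[0,0,0],[-256,-131,-78],1],
    [[0,0,0],[-256,-131,-78],1],
    [[0,0,0],[-256,-131,-78],1]
  ]
}}

```text
time_s: 16.65
tcp_pos: [0.4625, -0.0018, 0.1142]
orientation: [[-0.701, 0.713, -0.001], [0.713, 0.701, 0.001], [0.001, -0.0, -1.0]]
ft_force: [-0.0, 0.2, -1.8]
grip_width: 0.0518
grasp_force: 30.0
```

Emit:
{"fn": "play_rows", "kwargs": {
  "moves": [
    [[0,0,0],[0,0,30],1],
    [[0,0,0],[0,0,55],1],
    [[0,0,0],[0,0,67],1],
    [[0,0,0],[0,0,70],1],
    [[0,0,0],[0,0,70],1],
    [[0,0,0],[0,0,70],1]
  ]
}}

```text
time_s: 17.25
tcp_pos: [0.4637, -0.0027, 0.0453]
orientation: [[-0.701, 0.713, 0.001], [0.713, 0.701, 0.0], [-0.001, 0.001, -1.0]]
ft_force: [1.0, -0.1, -1.3]
grip_width: 0.0519
grasp_force: 30.0
```

```bash
python3 -c "
from h import *
go(.4634,-.003,.0406,44.5)"
```

```text
turn [0.001, 0.001, -0.0] shift [-0.0, -0.4, 4.7]
```

Emit:
{"fn": "play_rows", "kwargs": {
  "moves": [
    [[0,0,0],[0,0,1.5],1],
    [[0,0,0],[0,0,3],1],
    [[0,0,0],[0,0,4],1],
    [[0,0,0],[0,0,4.6],1],
    [[0,0,0],[0,0,4.6],1]
  ]
}}

```text
time_s: 17.75
tcp_pos: [0.4633, -0.0031, 0.0406]
orientation: [[-0.7, 0.714, 0.001], [0.714, 0.7, 0.0], [-0.0, 0.001, -1.0]]
ft_force: [-1.8, 0.0, 11.9]
grip_width: 0.0519
grasp_force: 30.0
```

Emit:
{"fn": "play_rows", "kwargs": {
  "moves": [
    [[0,0,0],[0,0,-0.2],0.2],
    [[0,0,0],[0,0,-0.2],0.2],
    [[0,0,0],[0,0,-0.2],0.2],
    [[0,0,0],[0,0,-0.2],0.2],
    [[0,0,0],[0,0,-20],0.2],
    [[0,0,0],[0,0,-60],0],
    [[0,0,0],[0,0,-110],0],
    [[0,0,0],[0,0,-110],0],
    [[0,0,0],[0,0,-110],0]
  ]
}}

```text
time_s: 18.65
tcp_pos: [0.4638, -0.0028, 0.151]
orientation: [[-0.701, 0.714, 0.003], [0.714, 0.701, 0.001], [-0.001, 0.003, -1.0]]
ft_force: [-0.1, 1.3, 0.3]
grip_width: 0.0914
grasp_force: 0.0
```

```bash
python3 look.py .5313 .3705 .15 25 pics/w4.png
```

```text
[ 422    0   89   68 4980] rgb [196 188 190] 0.0306 [0.4513 0.1495] 13.0 [0.0554 0.0557 0.041 ]
[ 278  159   71   79 4159] rgb [188 181 181] 0.0348 [ 0.4618 -0.0046] 44.5 [0.0521 0.0525 0.0525]
[ 0.46384151 -0.00281437  0.15099055]
turn [0.001, -0.0, 0.34] shift [218.6, 310.3, 0.0]
```

View pics/w4.png

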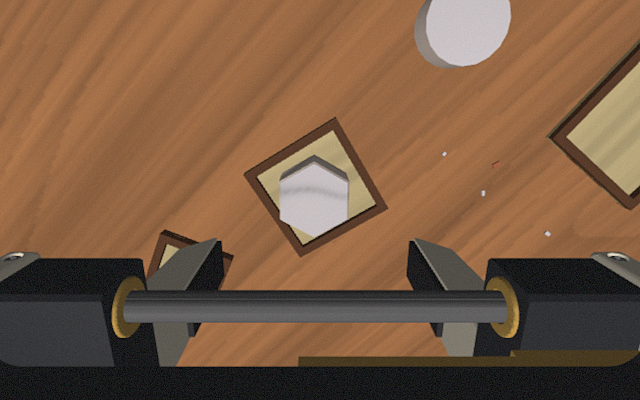

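Wrist view: the large stone lies flat in its frame at (314,196), its top 34.8 mm high. The round stone at (465,25) has not moved. The huge stone is last.

Emit:
{"fn": "play_rows", "kwargs": {
  "moves": [
    [[0,0,0.34],[218,310,0],0],
    [[0,0,0.34],[218,310,0],0],
    [[0,0,0.34],[218,310,0],0],
    [[0,0,0.34],[218,310,0],0],
    [[0,0,0.34],[218,310,0],0],
    [[0,0,0.34],[218,310,0],0],
    [[0,0,0.34],[218,310,0],0],
    [[0,0,0.34],[218,310,0],0],
    [[0,0,0.34],[218,310,0],0],
    [[0,0,0.34],[218,310,0],0],
    [[0,0,0.34],[218,310,0],0]
  ]
}}

```text
time_s: 19.8
tcp_pos: [0.5315, 0.3677, 0.1486]
orientation: [[-0.421, 0.907, -0.002], [0.907, 0.421, -0.002], [-0.001, -0.002, -1.0]]
ft_force: [0.1, -1.2, -0.1]
grip_width: 0.0917
grasp_force: 0.0
```

```bash
python3 look.py .5313 .3705 .037 25
```

```text
[ 542   67   98  178 3679] rgb [91 79 55] 0.0319 [0.7    0.4801] 6.5 [0.0048 0.1149 0.1159]
[ 277  145   86   94 5983] rgb [187 179 181] 0.0308 [0.5311 0.3719] 25.5 [0.0631 0.0633 0.0635]
[0.53145373 0.36765794 0.14860266]
turn [-0.002, 0.001, -0.003] shift [3.0, 1.1, 112.1]
```

Emit:
{"fn": "play_rows", "kwargs": {
  "moves": [
    [[0,0,0],[1,0,45],0],
    [[0,0,0],[1,0,75],0],
    [[0,0,0],[1,0,75],0],
    [[0,0,0],[1,0,75],0]
  ]
}}

```text
time_s: 20.25
tcp_pos: [0.5316, 0.3694, 0.0754]
orientation: [[-0.421, 0.907, -0.0], [0.907, 0.421, -0.001], [-0.0, -0.001, -1.0]]
ft_force: [0.6, -0.4, 0.4]
grip_width: 0.0915
grasp_force: 0.0
```

```bash
python3 -c "
from h import *
go(.5312,.371,.037,25.2)"
```

```text
turn [-0.001, 0.0, -0.005] shift [1.6, 0.3, 38.4]
```

Emit:
{"fn": "play_rows", "kwargs": {
  "moves": [
    [[0,0,0],[1.5,0,20],0],
    [[0,0,0],[1.5,0,35],0],
    [[0,0,0],[1.5,0,38.5],0],
    [[0,0,0],[1.5,0,38.5],0],
    [[0,0,0],[1.5,0,38.5],1],
    [[0,0,0],[1.5,0,38.5],1],
    [[0,0,0],[1.5,0,38.5],1],
    [[0,0,0],[1.5,0,38.5],1],
    [[0,0,0],[1.5,0,38.5],1],
    [[0,0,0],[1.5,0,38.5],1],
    [[0,0,0],[1.5,0,38.5],1]
  ]
}}

```text
time_s: 21.35
tcp_pos: [0.5311, 0.3722, 0.0369]
orientation: [[-0.422, 0.907, 0.001], [0.907, 0.422, 0.001], [0.0, 0.001, -1.0]]
ft_force: [-0.3, 0.7, 4.9]
grip_width: 0.0627
grasp_force: 30.0
```

```bash
python3 -c "
from h import *
go(.6062,.210,.110,25.2)"
```

```text
turn [0.001, -0.0, -0.004] shift [-178.7, -0.3, -73.2]
```

Emit:
{"fn": "play_rows", "kwargs": {
  "moves": [
    [[0,0,0],[0,0,-20],1],
    [[0,0,0],[0,0,-55],1],
    [[0,0,0],[-15,0,-73],1],
    [[0,0,0],[-50,0,-73],1],
    [[0,0,0],[-95,0,-73],1],
    [[0,0,0],[-140,0,-73],1],
    [[0,0,0],[-168,0,-73],1],
    [[0,0,0],[-178.5,0,-73],1],
    [[0,0,0],[-178.5,0,-73],1],
    [[0,0,0],[-178.5,0,-73],1],
    [[0,0,0],[-178.5,0,-73],1]
  ]
}}

```text
time_s: 22.45
tcp_pos: [0.6049, 0.2126, 0.1091]
orientation: [[-0.425, 0.905, -0.001], [0.905, 0.425, 0.001], [0.001, -0.001, -1.0]]
ft_force: [-0.4, 0.5, -2.2]
grip_width: 0.0626
grasp_force: 30.0
```

Emit:
{"fn": "play_rows", "kwargs": {
  "moves": [
    [[0,0,0],[0,0,30],1],
    [[0,0,0],[0,0,52],1],
    [[0,0,0],[0,0,62],1],
    [[0,0,0],[0,0,65],1],
    [[0,0,0],[0,0,65],1],
    [[0,0,0],[0,0,65],1]
  ]
}}

```text
time_s: 23.05
tcp_pos: [0.6067, 0.2106, 0.0455]
orientation: [[-0.423, 0.906, 0.002], [0.906, 0.423, 0.001], [-0.0, 0.002, -1.0]]
ft_force: [-0.6, 1.0, -2.0]
grip_width: 0.0627
grasp_force: 30.0
```

```bash
python3 -c "
from h import *
go(.6062,.210,.041,25.2)"
```

```text
turn [0.002, 0.0, -0.004] shift [-0.4, -0.7, 4.5]
```

Emit:
{"fn": "play_rows", "kwargs": {
  "moves": [
    [[0,0,0],[0,0,1.5],1],
    [[0,0,0],[0,0,3],1],
    [[0,0,0],[0,0,4],1],
    [[0,0,0],[0,0,4.4],1],
    [[0,0,0],[0,0,4.4],1]
  ]
}}

```text
time_s: 23.55
tcp_pos: [0.6062, 0.2102, 0.0409]
orientation: [[-0.422, 0.907, 0.0], [0.907, 0.422, 0.001], [0.0, 0.001, -1.0]]
ft_force: [-2.5, -0.9, 5.7]
grip_width: 0.0629
grasp_force: 30.0
```

Emit:
{"fn": "play_rows", "kwargs": {
  "moves": [
    [[0,0,0],[0,0,0],0.1],
    [[0,0,0],[0,0,0],0.1],
    [[0,0,0],[0,0,0],0.1],
    [[0,0,0],[0,0,0],0.1],
    [[0,0,0],[0,0,-20],0.1],
    [[0,0,0],[0,0,-60],0],
    [[0,0,0],[0,0,-110],0],
    [[0,0,0],[0,0,-150],0],
    [[0,0,0],[0,0,-150],0],
    [[0,0,0],[0,0,-150],0]
  ]
}}

```text
time_s: 24.55
tcp_pos: [0.6064, 0.2103, 0.1909]
orientation: [[-0.422, 0.906, 0.002], [0.906, 0.422, 0.001], [0.0, 0.002, -1.0]]
ft_force: [-0.5, -0.4, -0.2]
grip_width: 0.092
grasp_force: 0.0
```

```bash
python3 look.py .6 .2 .2 25 pics/w5.png; python3 - <<'E'
from h import *
p,d=capture("top");P=cloud("top",d);cv2.imwrite("pics/top1.png",p[:,:,::-1])
for n,u,v in [("round",243,222),("square",304,142),("green",429,202),("pink",498,224)]:
    X=topface(P,u,v,20,.022,.04);print(n,len(X),hexfit(X)[0])
E
```

```text
[ 548    0   92   43 1143] rgb [123 105  73] 0.0315 [0.7472 0.4188] 35.5 [0.0715 0.0032 0.0727]
[  87  134   71   65 3510] rgb [190 182 183] 0.0308 [0.4482 0.1539] 41.0 [0.0559 0.0554 0.0549]
[ 277  142   75   84 4644] rgb [186 179 180] 0.0348 [0.604  0.2092] 25.0 [0.0632 0.0633 0.0633]
[ 529  215   66   44 1615] rgb [141 148 154] 0.0266 [0.8366 0.2583] 59.0 [0.0435 0.0455 0.0648]
[0.60638539 0.21034908 0.19092346]
turn [-0.001, -0.0, -0.0] shift [-6.9, -9.3, -10.5]
round 407 [0.44812941 0.15197616]
square 293 [0.66034627 0.00912   ]
green 234 [ 0.50956716 -0.31334172]
pink 245 [ 0.45514172 -0.48415888]
```

View pics/w5.png

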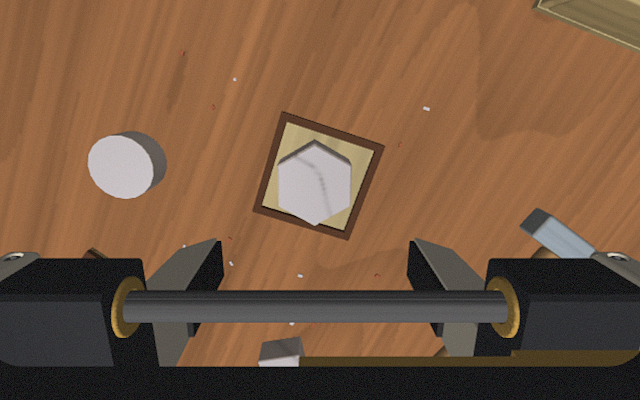

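View pics/top1.png

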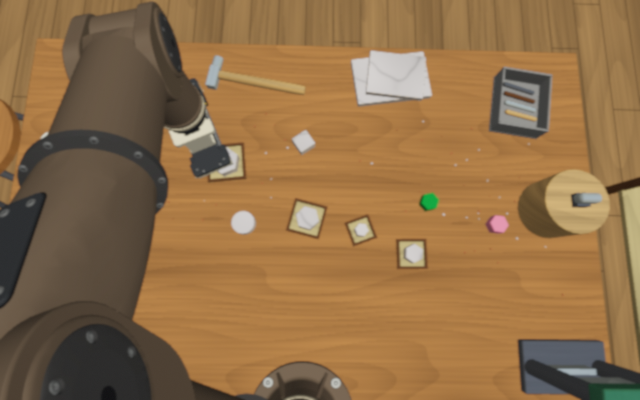

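All four stones lie flat in their frames. The huge one is at (315,183) in the wrist view with its top at 34.8 mm, and the others are at (307,218), (361,230) and (411,254) in the top view. The round, square, green and pink stones are where they were.

```bash
python3 -c "
from plant import manip
print(manip.hand_in())"
```

```text
the job is handed in; nothing more can be done
None
```

All four hexagonal stones lie flat in their matching frames, set down smallest to largest; the square and round stones were not moved, and the job was handed in at about 25 s of the 90 s limit (no verdict was returned).

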